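# Turn the underlay board over on the curved stop

### The job

Turn the plain brown wooden board over without gripping or lifting it: with the fingertips, slide it along the table against the curved, steel-faced stop until it rides up and stands leaning on it, then reach behind its top edge and tip it back towards the robot so that it falls over and lies flat on the table in front of the stop, with its other face up. Push lightly, only with the tips or outsides of the fingers, leave the things around it where they are, and finish with the hand clear.

Things in the scene. Friction and masses are not known exactly. Their poses are not given: they have to be found in the camera images.
- board: loose plain brown hardwood board, 85 x 150 x 12 mm (x, y, z), 0.08 to 0.15 kg, friction 0.5. Origin: centre of the face that is down at the start; z is up at the start, must be down at the end. At the start x (short way) points to the stop within 0.3 rad, centre 80 to 115 mm before its toe. Leaning on the stop it stays if let go, lower edge at the toe, at 1.05 rad; top edge 74 to 80 mm high, 30 to 42 mm behind the toe
- edge_1 (a point): middle of the long edge of the board that is nearer the robot at the start (body x = -42.5 mm, mid-thickness); the edge that is pushed, and that stays on the table
- edge_2 (a point): middle of the other long edge (body x = +42.5 mm, mid-thickness); the one that climbs the stop and comes down nearer the robot
- stop: fixed wooden block 220 mm wide (y); towards the robot a slippery (friction 0.15) polished steel sheet, curving up. Origin: middle of the toe, where the sheet meets the table; x away from the robot, y along the toe, z up. The sheet rises at 40 degrees to 8 mm height, 55 to 18 mm, then 70 to its top, 50 mm high, 28 mm behind the toe; the wood, 46 mm high, ends 76 mm behind the toe. Place and yaw vary
- sanding_block: bystander: brown cork sanding block, 52 x 72 x 27 mm, loose beside the stop; origin at the centre of its underside
- wax_tin: bystander: round tin with a brown-white lid, 63 mm wide, 22 mm high, loose beside the stop; origin at the centre of its underside
- eraser: bystander: blue and white eraser, 20 x 44 x 12 mm, loose beside the stop; origin at the centre of its underside
Mind the look-alikes: they are no part of the job. Of the things like the board, leave any that is pink; of the rest the smaller one is meant.

How it is judged (in metres and radians):
On the way:
1. the board stands leaning on the stop, its first near edge down (angle between board's own z axis and vertical between 0.85 and 1.45 rad and contact force between board and stop above 0.1 N and height (world z) of edge_1 below 0.03 m), for 0.2 s.
At the end, for the whole second after the job is handed in: the board lies still and flat on the table, turned over (its starting underside up, within about 5 degrees), its centre 30 to 140 mm in front of the stop's toe and within 80 mm of the stop's middle sideways (angle between board's own z axis and vertical above 3.06 rad and height (world z) of board below 0.017 m and x of board in the frame of stop between -0.14 and -0.03 m and y of board in the frame of stop between -0.08 and 0.08 m and linear speed of board below 0.02 m/s); the robot touches nothing.
It fails at once if the board is lifted or carried: both of its long edges more than 35 mm above the table (height (world z) of each of edge_1, edge_2 above 0.035 m).
It fails at once if the fingers pinch the board or press on it with more than 18 N (contact force between the fingers and board above 18 N).
It fails at once if a bystander (sanding block, tin, eraser) is moved by more than 15 mm (distance of any of sanding_block, wax_tin, eraser from where it was at the start of the episode above 0.015 m).
It also fails if it takes over 46 s, if anything falls off the work surface, if the arm or the gripper's body presses on something with over 40 N, if the wrist force passes 120 N, or if a joint passes its speed limit or range.

### The arm

A 6-joint arm with a two-finger parallel gripper is mounted at the origin on a cart in front of the work surface, level with it; the furniture and walls round the work are solid. World frame = base frame: x ahead of the robot, y to its left, z up, the work surface at z = 0. Lengths are in mm, angles in rad, forces in N, time in s.
With the tool pointing down it reaches from about 350 to 975 mm from the base axis. Payload 7.1 kg.
Tool frame: the origin (TCP) lies at the very end of the fingers, on their centre line; the grasp point (between the pads) lies 19 mm behind it; z points along the fingers, y is the line along which they close (so a half turn about z gives the same grasp; the last joint's range is limited). The gripper opens to 88 mm and grips with 3 to 60 N. Pads are 20 mm wide; open, the fingers measure 115 mm over their backs; the gripper's body (75 mm by 178 mm) begins 61 mm behind the grasp point.
Start: joints at [-1.139, 0.423, 1.63, -0, 1.089, -0.019], TCP at [272.318, -562.537, 222.675] pointing down, gripper open.
Joint ranges: [-3, 3], [-0.9, 2.11], [0.09, 2.58], [-1.31, 4.45], [0.11, 2.69], [-2.54, 2.54]. Speed limits (rad/s): [2.39, 2.39, 3.01, 3.14, 3.14, 3.14].

### API

Orientations are given as a unit quaternion [x, y, z, w].
In Python, from workcell import r gives the robot as it stands. Calls block until the motion is done:
- r.goto(position, orientation): joint-space move of the TCP to a pose.
- r.move_linear(position, ori=None, velocity=150, until_force=None): straight line of the TCP; ori=None keeps the orientation; velocity is the mean speed in mm/s. With until_force (N) it stops when the force on the tool has changed by that much, and returns True; else False.
- r.move_joints(angles): joint-space move.
- r.command_gripper(opening, grip_force=None): finger opening in mm; grip_force is the grip in N (None keeps the last); returns when the fingers have stopped.
- r.dwell(seconds).
- r.inverse_kinematics(position, orientation): joint angles nearest the present ones, or None.
- r.state(): the state.
- r.read_camera(name): name is "side" or "top"; returns a dict with "color" (420x560x3 uint8, blue, green, red), "fx", "fy", "cx", "cy" (pixels), "position" and "orientation" of the camera in the world. Camera axes: x right, y down, z forward; pixel columns grow to the right and rows downward; lengths in mm; the calibration is good to about 2 mm. A picture is of the moment at which its call begins. There is no depth.
A pose or a line that the arm cannot do raises r.IKError and nothing moves.
- r.finish_job(): hands the job in; it is judged then, once.
The state is a dict: "time_s": time; "joints": joint angles; "qd": joint speeds; "joint_torque": joint torques, N m; "tcp_pos": TCP position; "tcp_rot": TCP orientation; "wrist_force": force on the tool from outside, world axes, zero at the start; "moment": the same for the moment, N m; "finger_gap": finger opening in mm; "finger_force": force on a finger pad.
Only numpy, scipy, OpenCV 4.12 (cv2) and the standard library are available. Lean on these libraries where they do the work, as an engineer would, in place of code of your own. Each camera call takes 0.05 s, during which the arm holds its last target. There are 200 camera calls.

## Working session

There is one attempt and no reset: what is moved stays moved. The work goes in short steps, each a Python script; the robot and the scene stay as the last script left them, time stands still between calls to the robot, and variables do not carry over. Pictures are saved under pics/ and viewed, at most 10 in all, crops included, and the job is handed in when it is done.

```bash
mkdir -p pics; ls; python3 - <<'E'
from workcell import r
import cv2,numpy as np
for n in ("side","top"):
    c=r.read_camera(n); cv2.imwrite(f"pics/{n}0.png",c["color"])
    print(n,[c[k] for k in("fx","fy","cx","cy","position","orientation")])
s=r.state(); print(s["time_s"],s["tcp_rot"],s["wrist_force"])
E
```

```text
pics
side [526.3820993367862, 526.3820993367862, 275.37601239936646, 212.51059702120105, array([-161.5746615 ,  767.75942618,  621.60534241]), array([-0.30553978,  0.81036478, -0.46283814,  0.18903763])]
top [511.028609145026, 511.028609145026, 283.74684008251796, 216.71689499166436, array([ 469.03255659,   40.86800086, 1346.24455109]), array([ 0.71229704, -0.70105088,  0.02996221, -0.01621266])]
0.1 [ 9.74706811e-01  2.23486436e-01 -1.35172717e-04 -6.53513291e-04] [ 0.07923078 -0.38231185 -0.5609613 ]
```

View pics/top0.png

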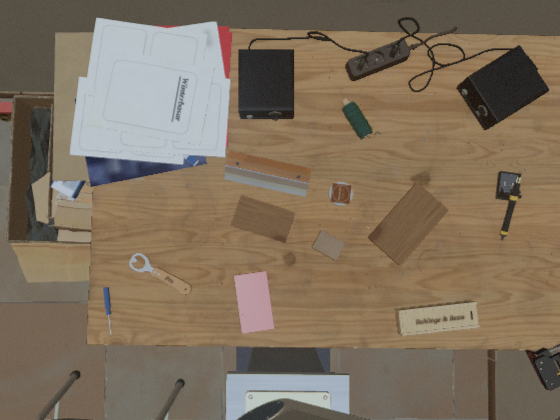

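View pics/side0.png

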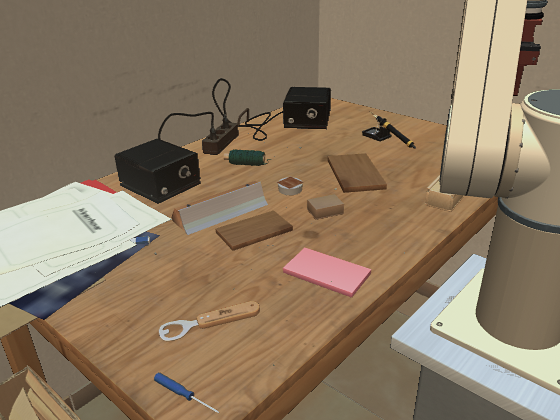

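The top view shows three board-like things: the pink one at (254,302), the large brown one at (408,222) and the small brown one at (263,219), in front of the stop at (267,175). By the description it is the small brown one. The sanding block is at (328,244), the tin at (341,193), and the eraser may be at (198,158). I'll check with a close crop.

```bash
cat > h.py <<'E'
import numpy as np,cv2
from scipy.spatial.transform import Rotation as R
from workcell import r
def ray(c,uv,z):
    uv=np.atleast_2d(uv).astype(float)
    d=np.c_[(uv[:,0]-c["cx"])/c["fx"],(uv[:,1]-c["cy"])/c["fy"],np.ones(len(uv))]
    d=R.from_quat(c["orientation"]).apply(d); p=np.array(c["position"])
    return p+d*((z-p[2])/d[:,2])[:,None]
def proj(c,P):
    q=R.from_quat(c["orientation"]).inv().apply(np.atleast_2d(P)-c["position"])
    return np.c_[q[:,0]/q[:,2]*c["fx"]+c["cx"],q[:,1]/q[:,2]*c["fy"]+c["cy"]]
E
python3 - <<'E'
from h import *
c=r.read_camera("top"); im=c["color"]
x0,y0,x1,y1=180,145,370,265
g=im.astype(int)
# board mask: grabcut seeded by rough rectangle
m=np.full(im.shape[:2],cv2.GC_BGD,np.uint8); 
poly=np.array([[240,196],[294,214],[288,241],[232,222]],np.int32)
cv2.fillPoly(m,[poly],cv2.GC_PR_FGD); k=np.ones((3,3),np.uint8)
big=cv2.dilate((m>0).astype(np.uint8),k,iterations=7); small=cv2.erode((m==3).astype(np.uint8),k,iterations=5)
m[:]=0; m[big>0]=cv2.GC_PR_BGD; 
base=np.zeros_like(m); cv2.fillPoly(base,[poly],1); m[base>0]=cv2.GC_PR_FGD; m[cv2.erode(base,k,iterations=6)>0]=1
cv2.grabCut(im,m,None,np.zeros((1,65)),np.zeros((1,65)),4,cv2.GC_INIT_WITH_MASK)
fg=((m==1)|(m==3)).astype(np.uint8)
cn=max(cv2.findContours(fg,0,2)[0],key=cv2.contourArea)
box=cv2.boxPoints(cv2.minAreaRect(cn)); P=ray(c,box,12)
print("board",box.round(1).tolist(),P.round(0).tolist(),P.mean(0).round(1),[np.linalg.norm(P[i]-P[i-1]).round(0) for i in range(4)])
# steel: grey low saturation
hsv=cv2.cvtColor(im,cv2.COLOR_BGR2HSV); s=((hsv[...,1]<60)&(hsv[...,2]>90)).astype(np.uint8); w=np.zeros_like(s); w[150:205,215:322]=1; s*=w
cn2=max(cv2.findContours(s,0,2)[0],key=cv2.contourArea); b2=cv2.boxPoints(cv2.minAreaRect(cn2)); 
print("steel",b2.round(1).tolist(),"z0",ray(c,b2,0).round(0).tolist(),"z50",ray(c,b2,50).round(0).tolist())
v=im.copy(); cv2.drawContours(v,[cn],-1,(0,255,0),1); cv2.drawContours(v,[cn2],-1,(255,0,255),1)
z=lambda a:cv2.resize(a[y0:y1,x0:x1],None,fx=4,fy=4,interpolation=cv2.INTER_CUBIC)
cv2.imwrite("pics/crop1.png",z(v))
s2=r.read_camera("side"); a=s2["color"][165:260,140:350]
cv2.imwrite("pics/crop2.png",cv2.resize(a,None,fx=3.8,fy=3.8,interpolation=cv2.INTER_CUBIC))
E
```

```text
board [[229.6999969482422, 224.89999389648438], [240.1999969482422, 193.39999389648438], [295.1000061035156, 211.6999969482422], [284.6000061035156, 243.1999969482422]] [[533.0, 156.0, 12.0], [616.0, 131.0, 12.0], [570.0, -14.0, 12.0], [487.0, 12.0, 12.0]] [551.5  71.3  12. ] [np.float64(151.0), np.float64(87.0), np.float64(152.0), np.float64(87.0)]
steel [[221.10000610351562, 178.39999389648438], [224.1999969482422, 164.10000610351562], [309.1000061035156, 182.60000610351562], [306.0, 197.0]] z0 [[656.0, 183.0, 0.0], [695.0, 175.0, 0.0], [649.0, -51.0, 0.0], [611.0, -43.0, 0.0]] z50 [[649.0, 178.0, 50.0], [686.0, 170.0, 50.0], [642.0, -47.0, 50.0], [605.0, -40.0, 50.0]]
```

View pics/crop1.png

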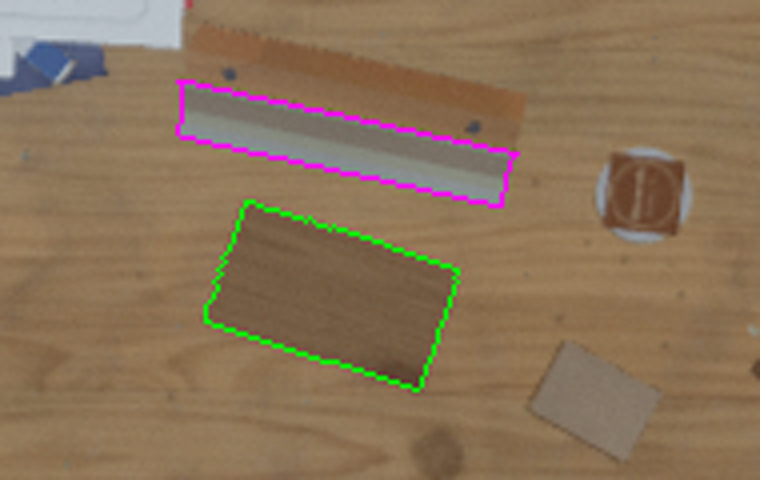

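View pics/crop2.png

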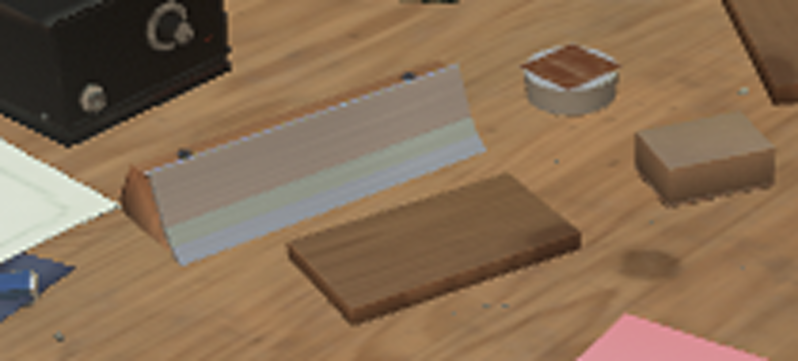

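The crops confirm the choice. The board's measured outline is 87×151 mm at z=12, against the stated 85×150. The steel sheet's near line is the toe, and the eraser lies past the stop's left end at about px (192,160). I'll cross-check the toe in the side view, then set up and make the first push.

```bash
cat >> h.py <<'E'
T=np.array([634.,69.]); YAW=-0.197
ex=np.array([np.cos(YAW),np.sin(YAW)]); ey=np.array([-ex[1],ex[0]])
def W(x,y,z): return np.r_[T+x*ex+y*ey,z]   # stop frame -> world
def S(p): d=np.asarray(p)[:2]-T; return np.array([d@ex,d@ey])
def Q(flip=0):
    a=YAW/2+flip*np.pi/2; return np.array([np.cos(a),np.sin(a),0,0])
def snap(n):
    ims=[r.read_camera(k)["color"] for k in("top","side")]
    a=cv2.resize(ims[0][140:280,190:350],(480,420)); b=cv2.resize(ims[1][130:290,150:350],(320,256))
    b=np.vstack([b,np.zeros((164,320,3),np.uint8)]); cv2.imwrite(f"pics/{n}.png",np.hstack([a,b]))
def info():
    s=r.state(); print("t",round(s["time_s"],2),"S",S(s["tcp_pos"]).round(1),"z",round(s["tcp_pos"][2],1),"F",np.round(s["wrist_force"],1))
E
python3 - <<'E'
from h import *
c=r.read_camera("side")
print("toe side",[S(p).round(1) for p in ray(c,[[188.2,234.5],[267.6,204.5]],0)])
# board top-face corners, side crop
P=ray(c,np.array([[288,245],[510,175],[580,238],[352,313]])/3.8+[140,165],12); print("board side",P.round(0).tolist(),S(P.mean(0)))
for f in(0,1): print(f,r.inverse_kinematics(W(-165,-14,120),Q(f)))
E
```

```text
toe side [array([ -0.9, 108. ]), array([  -1.3, -109.2])]
board side [[608.0, 134.0, 12.0], [563.0, -9.0, 12.0], [483.0, 19.0, 12.0], [528.0, 159.0, 12.0]] [-88.20916029 -10.75199121]
0 [ 1.59487574e-01  3.70171409e-01  2.02175615e+00 -4.44089210e-16
  7.49665096e-01  1.92728390e+00]
1 [ 1.59487574e-01  3.70171409e-01  2.02175615e+00 -4.44089210e-16
  7.49665096e-01 -1.21430875e+00]
```

```bash
python3 - <<'E'
from h import *
r.goto(W(-172,-12,130),Q(1)); 
r.move_linear(W(-172,-12,3),velocity=120); info()
print(r.move_linear(W(-100,-12,3),velocity=50,until_force=8)); info()
snap("p1")
E
```

```text
t 3.9 S [-171.6  -11.9] z 3.5 F [ 0.1 -0.2 -0.3]
False
t 5.49 S [-100.1  -12. ] z 3.0 F [-0.4 -0.3  0.2]
```

View pics/p1.png

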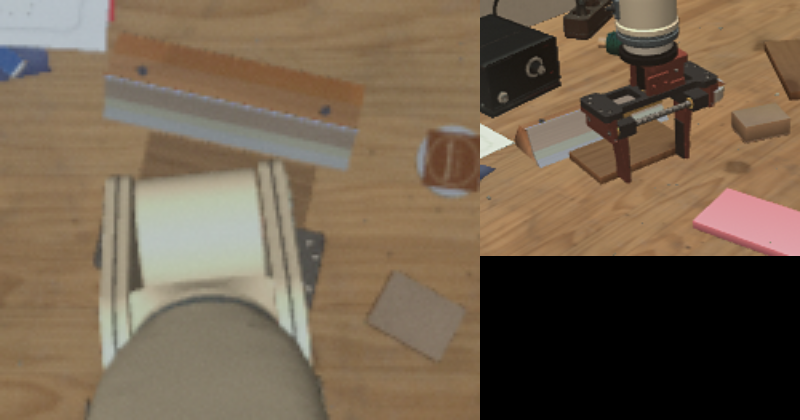

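The board is now square to the fingers, with its far edge at the toe (combined view, about (230,145)). All bystanders are in place, so I'll push it up.

```bash
python3 - <<'E'
from h import *
for x in(-70,-45,-30,-20):
    h=r.move_linear(W(x,-12,3),velocity=35,until_force=7); print(h); info()
    if h: break
snap("p2")
E
```

```text
False
t 6.6 S [-69.5 -11.9] z 3.2 F [0.5 0.9 0.5]
False
t 7.47 S [-44.9 -12. ] z 3.0 F [ 0.2  0.3 -0.4]
False
t 8.04 S [-29.7 -12. ] z 3.0 F [ 0.2  0.7 -0.2]
True
t 8.39 S [-20.9 -12.2] z 2.6 F [-1.2  0.7  0.7]
```

View pics/p2.png

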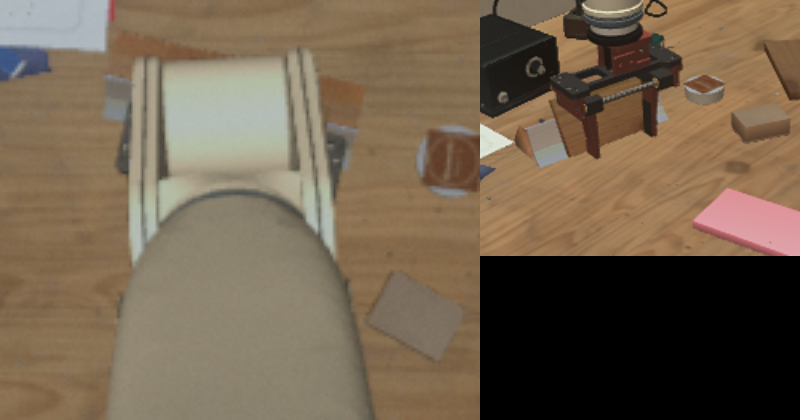

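The fingers met the toe's resistance at x_s=-21 as predicted, and in the side inset at about (600,125) the board stands leaning on the stop. I'll back off, go up and over, and look again.

```bash
python3 - <<'E'
from h import *
r.dwell(0.3)
r.move_linear(W(-60,-12,3),velocity=50)
r.move_linear(W(-90,-12,150),velocity=150)
r.dwell(0.1); info(); snap("p3")
E
```

```text
t 10.96 S [-90.5 -12.2] z 149.0 F [ 0.  -0.2 -0.6]
```

View pics/p3.png

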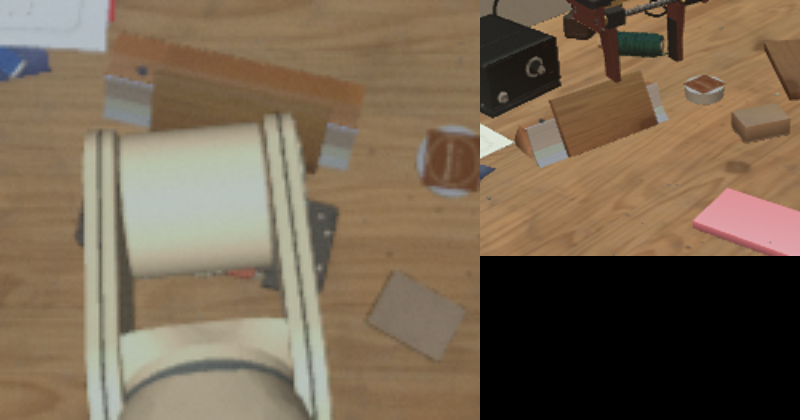

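The board leans squarely on the stop and stays there on its own, centred at about y_s=-10. The bystanders haven't moved. Next I reach behind the top edge and tip it back.

```bash
python3 - <<'E'
from h import *
r.move_linear(W(64,-11,150),velocity=150)
print(r.move_linear(W(64,-11,59),velocity=80,until_force=6)); info()
for x in(40,20,0,-20):
    h=r.move_linear(W(x,-11,59),velocity=45,until_force=8); print(h); info()
    if h: break
r.dwell(0.4); snap("p4")
E
```

```text
False
t 13.53 S [ 64.5 -10.9] z 59.7 F [0.3 0.5 0.1]
False
t 14.21 S [ 40.1 -10.9] z 59.2 F [-0.4 -0.5 -0.3]
False
t 14.8 S [ 20.  -10.9] z 59.1 F [ 0.6  0.4 -0.3]
False
t 15.39 S [  0.  -10.9] z 59.1 F [-1.   0.5  0.3]
False
t 15.98 S [-20.  -10.9] z 59.1 F [0.1 0.1 0.1]
```

View pics/p4.png

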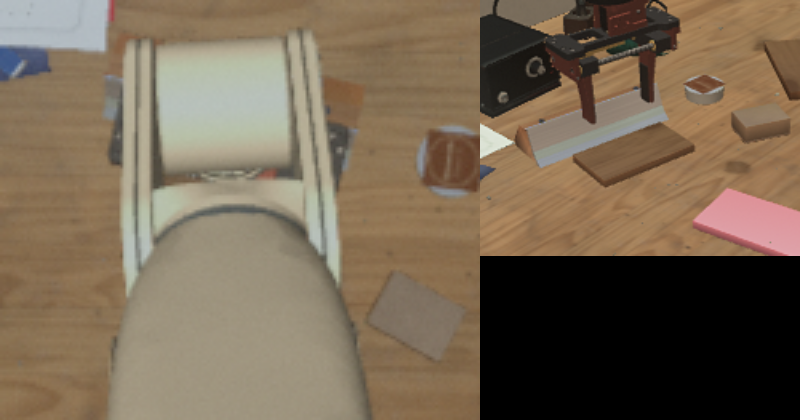

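In the side inset the board lies flat in front of the stop, with top corners at about (574,157), (662,122), (694,147) and (606,180). I'll raise the hand clear and check its position, and that its far edge isn't resting on the toe.

```bash
python3 - <<'E'
from h import *
r.move_linear(W(-20,-11,220),velocity=150); r.dwell(0.3); info()
c=r.read_camera("side")
P=ray(c,(np.array([[574,157],[662,122],[694,147],[606,180]])-[480,0])/1.6+[150,130],12)
print([S(p).round(0).tolist() for p in P],S(P.mean(0)).round(1),[np.linalg.norm(P[i]-P[i-1]).round(0) for i in range(4)])
cv2.imwrite("pics/p5.png",cv2.resize(c["color"][180:260,180:310],None,fx=5,fy=5,interpolation=cv2.INTER_CUBIC))
E
```

```text
t 18.01 S [-20.2 -11. ] z 219.4 F [-0.4  0.1 -0.3]
[[-24.0, 68.0], [-20.0, -85.0], [-107.0, -78.0], [-101.0, 64.0]] [-62.9  -7.8] [np.float64(77.0), np.float64(152.0), np.float64(87.0), np.float64(142.0)]
```

View pics/p5.png

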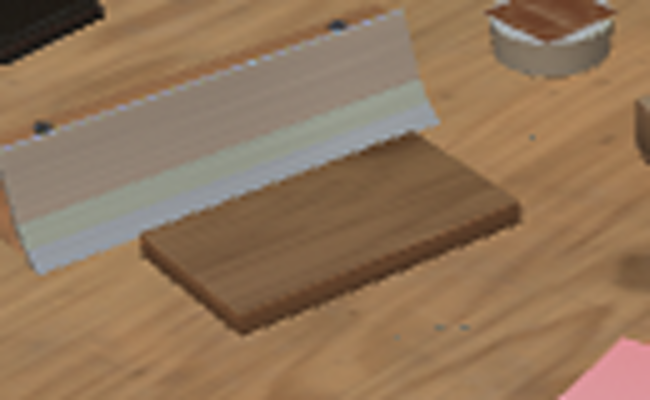

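The board lies flat and turned over, centred about 60 mm before the toe and 8 mm off the stop's middle. The hand is clear, so I'll hand it in.

```bash
python3 -c "
from workcell import r
print(r.finish_job())"
```

```text
the job is handed in; nothing more can be done
None
```

The job is handed in, with no verdict returned: the board was slid up to lean on the stop and tipped back, and lies flat, other face up, about 60 mm before the toe; the tin and sanding block look unmoved, the eraser was never in the hand's path, and the hand is clear.

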